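# Snap the back into a dress button with the hand pusher

## Robot

A 6-joint arm with a two-finger parallel gripper is mounted at the origin on the work surface. World frame = base frame: x ahead of the robot, y to its left, z up, the work surface at z = 0. Lengths are in m, angles in degrees, forces in N, time in s.
With the tool pointing down it reaches from about 0.4 to 0.825 m from the base axis. Payload 7 kg.
Tool frame: the origin (TCP) lies at the very end of the fingers, on their centre line; the grasp point (between the pads) lies 19 mm behind it (ctrl.grip_point_offset is the distance from the TCP to the grasp point, in m); x points along the fingers, z is the direction in which the jaws open and shut, and the axes are right-handed (so a half turn about x gives the same grasp; the last joint's range is limited). The gripper opens to 88 mm and grips with 3 to 60 N. Pads are 19 mm wide; open, the fingers measure 130 mm over their backs; the gripper's body (78 mm by 193 mm) begins 47 mm behind the grasp point.
Start: joints at [-51.446, 20.546, 0.682, 0, -70.136, -16.507], TCP at [0.253, -0.626, 0.227] pointing down, gripper open.
Joint ranges: [-176.03, 176.03], [-82.01, 121.73], [-58.28, 71.71], [-173.87, 95.51], [-174.79, -0.11], [-173.66, 173.66]. Speed limits (degrees/s): [136.94, 136.94, 172.46, 180, 180, 180].

## Interface

Orientations are given as [roll, pitch, yaw] about the fixed x, y, z axes, in that order (R = Rz(yaw) Ry(pitch) Rx(roll)).
In Python, from plant import get_obs, snapshot, calibration, close_job, ctrl gives the robot as it stands.
- The arm moves only by the tool move_arm, never from a script. Its argument "commands" is a list that holds one entry, the list of rows, each a list of 4 numbers: the shift along the tool's x, y, z in cm, then the turn about the tool's x in rad. In form: [[[dx, dy, dz, spin], ...]]. A call has 1 to 8 rows; each row shifts and turns the commanded pose from where the row before left it, along the tool's axes as they then stand; what a row does not reach is not made up. A row lasts 1/10 s, in which the tool goes at most 50 mm and 8.59 degrees, less where a joint would pass 70% of its speed; a pose out of reach is approached as far as the arm can. A call with a gripper value outside its range is refused whole. "jaw" is the finger opening in cm, from 0 to 8.76, set as the call begins (left out, the last holds). The fingers move at their own pace and stop on an object; the grip force is fixed at half the most. Time passes only in rows, so rows that do not move let the fingers close. It gives the time, the measured TCP pose, the force and the opening at its end, in the units of the state.
- get_obs(): the state, without advancing time (a new reading comes with each control period).
- snapshot(name): name is "scene" or "side" or "wrist"; returns (picture, depth): 384x512x3 uint8, red, green, blue; 384x512 float32, m along the optical axis (not along the pixel's ray), 0 where there is no reading.
- calibration(name): a dict with "mtx" (3x3 intrinsics, pixels), "T" (4x4, takes a point from camera to world coordinates); the wrist camera has in their place "tool_from_camera" (4x4, takes a point from camera to tool coordinates, whose origin is the TCP and whose axes are the tool frame's). Camera axes: x right, y up, looking along -z (the intrinsics and any distortion apply to the point x, -y, -z); pixel columns grow to the right and rows downward; lengths in m; the calibration is good to about 2 mm. A picture is of the moment at which its call begins: read the wrist's pose just before it. calibration takes no time and is no camera call.
- close_job(): hands the job in, once; it reports no verdict.
The state is a dict: "clock": time; "joint_pos": joint angles; "qvel": joint speeds; "tau": joint torques, N m; "tool_pos": TCP position; "orientation": TCP orientation; "force": force on the tool from outside, world axes, zero at the start; "moment": the same for the moment, N m; "opening": finger opening in m.
Only numpy, scipy, OpenCV 4.12 (cv2) and the standard library are available. Lean on these libraries where they do the work, as an engineer would, in place of code of your own. Each camera call takes 0.05 s, during which the arm holds its last target. There are 200 camera calls.

## Task

Finish the large two-part dress button: let its loose back down, shank up, into the holder so that it lies on the shell that waits there face down, then take the large hand pusher, set its hollow nose over the shank and press squarely down until the back clicks past the shell's lugs and lands home, flat on the shell's floor, and bed it there with a firm, steady push of about 15 N for half a second. Go by feel: shells differ in depth, and one cracks if it is pressed with 25 N. It must be the pusher, not your fingers, that drives the back home. Then stand the pusher upright on the table well clear of the holder, and leave the small pusher, the thread cone and the bead jar where they are.

Things in the scene. Friction and masses are not known exactly. Their poses are not given: they have to be found in the camera images.
- back_shank (a point): Button back lying on the table: white disc 43 mm across, 3 mm thick, a shank upright on it (tunnel with side cheeks and bridge), 10 mm along its x, 12 mm along y, top 19 mm above the disc's underside. Point: shank's middle, 11 mm above the underside. z up out of the disc. About 16 g. Grip the upper 11 mm of the shank: the holder's bore is too narrow for fingers, which must stay above its rim.
- pusher_grip (a point): Large pusher, turned pale wood, standing on its nose, 64 mm tall, about 100 g. From below: cup-shaped nose 38 mm across up to 20 mm (recess 22 mm across, 18 mm deep, takes the shank); round waist 25 mm across at 26 to 50 mm, the place to grip; palm knob 34 mm across on top. Point: on the axis in the waist, 37 mm above the nose's end face. z up its axis.
- small_pusher_grip (a point): Small pusher for a smaller button, same shape, wood and height as the large one but only 25 mm across its nose, waist 19 mm. Not to be used or moved. Point: on the axis, 37 mm above its foot. The two pushers may stand in either place.
- holder_rim (a point): Centre of the mouth of the grey round holder screwed to the table, level with its rim, 31 to 39 mm above the table; z up the bore. Bore 45 mm across, 2 mm chamfer at the rim; rim 63 mm across outside, foot 90 mm. In it lies the white shell, open side up.
- shell_lugs (a point): On the bore's axis, level with the tips of the six sprung lugs in the shell's rim, 7 mm below holder_rim. The back first rests on the lugs, its underside about 1.5 mm above this point. Some 6 to 15 N drive it past them, within 2 mm: then the force drops, and it goes on with little force to the shell's solid floor, which lies anywhere from 4 to 9 mm below this point: it cannot be read.
- thread_cone: Bystander: white thread cone, 58 mm across, 88 mm tall, standing. Origin: centre of its underside.
- bead_jar: Bystander: small glass jar with a steel lid, 48 mm across, 60 mm tall, standing. Origin: centre of its underside.
Mind the look-alikes: they are no part of the job. Leave any purple look-alike of the part that bears pusher_grip alone.

How it is judged (in metres and radians):
On the way, in this order (a step that is already met when the one before it is completed fails the run):
1. the back has been let go in the holder and lies on the shell's lugs, not yet home (horizontal distance between back_shank and shell_lugs below 0.005 m and z of back_shank in the frame of shell_lugs between 0.0105 and 0.016 m and angle between the z axis of back_shank and the z axis of shell_lugs, either way round below 0.2 rad and contact force between the fingers and back below 0.1 N), for 0.2 s.
2. the pusher bears firmly (over 10 N) on the back while it is home, flat on the shell's floor (z of back_shank in the frame of shell_lugs between 0.001 and 0.0075 m and horizontal distance between back_shank and shell_lugs below 0.003 m and angle between the z axis of back_shank and the z axis of shell_lugs, either way round below 0.08 rad and contact force between pusher and back above 10 N), for 0.3 s.
At the end, for the whole second after the job is handed in: The back is home: fully below the lugs (underside 3.5 to 10 mm under their tips), centred within 3 mm, flat within 4.5 degrees. The large pusher stands upright on the table, at least 70 mm from the holder (axes). Small pusher, thread cone and jar are within 30 mm of where they stood (z of back_shank in the frame of shell_lugs between 0.001 and 0.0075 m and horizontal distance between back_shank and shell_lugs below 0.003 m and angle between the z axis of back_shank and the z axis of shell_lugs, either way round below 0.08 rad and linear speed of each of back, pusher below 0.02 m/s and angle between pusher_grip's own z axis and vertical below 0.08 rad and height (world z) of pusher_grip between 0.033 and 0.041 m and horizontal distance between pusher_grip and holder_rim above 0.07 m and distance of each of small_pusher_grip, thread_cone, bead_jar from where it was at the start of the episode below 0.03 m); the robot touches nothing.
It fails at once if the pusher presses on the back or the holder with more than 25 N: the shell cracks (contact force between pusher and back above 25 N or contact force between pusher and holder above 25 N).
It fails at once if the back is driven home by the fingers instead of the pusher (z of back_shank in the frame of shell_lugs below 0.0085 m and horizontal distance between back_shank and shell_lugs below 0.01 m and contact force between the arm and back above 0.5 N).
It fails at once if a bystander (small pusher, thread cone, bead jar) is knocked over or shoved over 30 mm (distance of any of small_pusher_grip, thread_cone, bead_jar from where it was at the start of the episode above 0.03 m or angle between any of small_pusher_grip, thread_cone, bead_jar's own z axis and vertical above 0.4 rad).
It also fails if it takes over 72 s, if anything falls off the work surface, if the arm or the gripper's body presses on something with over 40 N, if the wrist force passes 120 N, or if a joint passes its speed limit or range.

## Working session

There is one attempt and no reset: what is moved stays moved. The work goes in short steps, Python scripts to look and compute and a tool call to move; the robot and the scene stay as the last step left them, time stands still between calls to the robot, and variables do not carry over. Pictures are saved under pics/ and viewed, about 8 in all and at most 12, crops included, and the job is handed in when it is done.

Besides the shell and the picture viewer there is one more tool, called after ">>>" as name([rows], argument=value, ...), one row to a line, values as JSON. move_arm: Moves the arm, as the interface text tells. Its arguments: {"type":"object","properties":{"commands":{"type":"array"},"jaw":{"type":"number"}},"required":["commands"]}

```bash
mkdir -p pics
cat > h.py <<'E'
import numpy as np, cv2
from plant import get_obs, snapshot, calibration, close_job, ctrl
from scipy.spatial.transform import Rotation as Ro
def take(n,tag):
    o=get_obs(); p,d=snapshot(n); cv2.imwrite(f'pics/{tag}.png',p[...,::-1]); np.savez(f'pics/{tag}.npz',p=p,d=d,T=camT(n,o),K=np.array(calibration(n)['mtx'])); return p,d
def toolT(o):
    T=np.eye(4); T[:3,:3]=Ro.from_euler('xyz',o['orientation'],degrees=True).as_matrix(); T[:3,3]=o['tool_pos']; return T
def camT(n,o):
    c=calibration(n)
    return np.array(c['T']) if 'T' in c else toolT(o)@np.array(c['tool_from_camera'])
def pts(K,T,u,v,d):
    P=np.stack([(u-K[0,2])/K[0,0]*d,-(v-K[1,2])/K[1,1]*d,-d],-1); return P@T[:3,:3].T+T[:3,3]
def cloud(tag):
    z=np.load(f'pics/{tag}.npz'); v,u=np.mgrid[:384,:512]; return z['p'],z['d'],pts(z['K'],z['T'],u,v,z['d'])
E
python3 - <<'E'
from h import *
o=get_obs(); print(o); 
for n in('scene','side','wrist'):
    take(n,n+'0'); c=calibration(n); print(n,{k:np.round(v,3).tolist() for k,v in c.items()})
print(toolT(o).round(2),ctrl.grip_point_offset)
a=cv2.imread('pics/scene0.png');b=cv2.imread('pics/side0.png')
cv2.imwrite('pics/both.png',cv2.resize(np.vstack([a,b]),(400,600)))
E
```

```text
{'clock': 0.0, 'joint_pos': array([-5.14477941e+01,  2.05925109e+01,  6.31321772e-01, -2.05032544e-02,
       -7.01358328e+01, -1.65066926e+01]), 'qvel': array([-0.0373875 ,  0.03116248, -0.1248711 , -0.04612435,  0.07206132,
       -0.0617434 ]), 'tau': array([ 1.65613937e-04, -5.82705331e+01,  2.93054688e+01,  6.99694991e+00,
        6.84364364e-03, -2.40360650e-04]), 'tool_pos': array([ 0.25313258, -0.6251854 ,  0.22559072]), 'orientation': array([  5.27235801,  89.90108152, 117.31088819]), 'force': array([ 0.2998389 , -0.20920826,  0.08349075]), 'moment': array([ 0.06094539, -0.01591256, -0.03570206]), 'opening': 0.08775489853079144}
scene {'mtx': [[477.572, 0.0, 259.691], [0.0, 477.572, 192.691], [0.0, 0.0, 1.0]], 'T': [[-0.301, -0.817, 0.492, 1.075], [0.954, -0.263, 0.147, 0.146], [0.01, 0.513, 0.858, 0.924], [0.0, 0.0, 0.0, 1.0]]}
side {'mtx': [[397.982, 0.0, 258.344], [0.0, 397.982, 196.31], [0.0, 0.0, 1.0]], 'T': [[-0.926, 0.272, -0.262, 0.368], [-0.377, -0.652, 0.658, 0.617], [0.008, 0.708, 0.706, 0.671], [0.0, 0.0, 0.0, 1.0]]}
wrist {'mtx': [[319.364, 0.0, 255.601], [0.0, 319.364, 190.094], [0.0, 0.0, 1.0]], 'tool_from_camera': [[0.0, 0.294, -0.956, -0.158], [-0.001, 0.956, 0.294, 0.081], [1.0, 0.0, 0.0, -0.0], [0.0, 0.0, 0.0, 1.0]]}
[[-0.   -0.93 -0.38  0.25]
 [ 0.   -0.38  0.93 -0.63]
 [-1.    0.    0.    0.23]
 [ 0.    0.    0.    1.  ]] 0.0188
```

View pics/scene0.png

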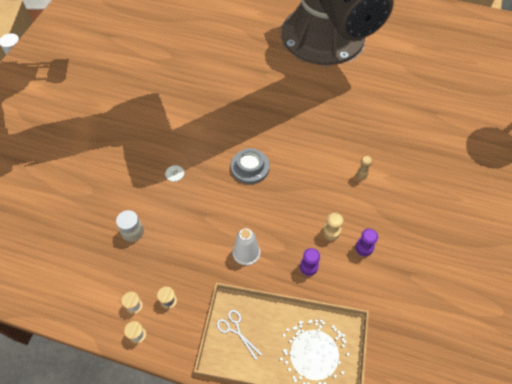

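View pics/side0.png

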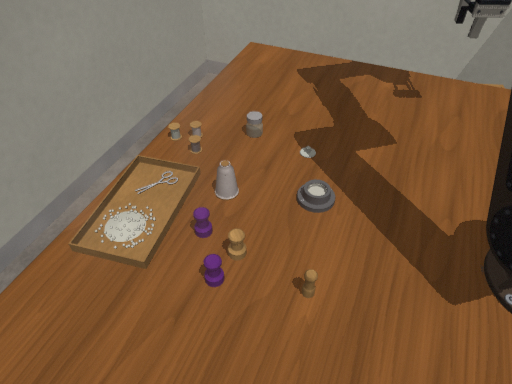

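Scene image: back at (175,173), holder with shell (249,165), jar (129,226), cone (246,247). Candidates for the pusher are the pale turned pieces at (334,227), which looks larger, and at (365,168), which is slimmer. The purple look-alikes at (310,262) and (367,242) are excluded, as are the spools at (131,302), (166,297) and (135,332).

Run:
```python
from h import *
for tag,S in (('scene0',dict(big=(334,227),small=(365,168),back=(175,173),holder=(249,165),jar=(129,226),cone=(246,247),pA=(310,262),pB=(367,242))),
              ('side0',dict(big=(237,242),small=(310,283),back=(308,152),holder=(316,195),jar=(255,125),cone=(226,178),pA=(203,222),pB=(214,270)))):
    p,d,P=cloud(tag); print(tag)
    for n,(u,v) in S.items():
        r=30
        Q=P[v-r:v+r,u-r:u+r].reshape(-1,3)
        c=P[v,u]; m=(Q[:,2]>(0.006 if n!='back' else .0025))&(np.hypot(*(Q[:,:2]-c[:2]).T)<.055)
        Q=Q[m]; lo,hi=Q.min(0),Q.max(0)
        print(n,'centre px',c.round(3),'bbox mid',((lo+hi)/2).round(3),'size',(hi-lo).round(3),'n',len(Q))
a=cv2.imread('pics/scene0.png')
cr=[cv2.resize(a[v-32:v+32,u-42:u+42],(400,300),interpolation=cv2.INTER_CUBIC) for u,v in((334,227),(365,168),(175,173),(249,165))]
cv2.imwrite('pics/crop.png',np.vstack([np.hstack(cr[:2]),np.hstack(cr[2:])]))
```

```text
scene0
big centre px [0.61  0.166 0.059] bbox mid [0.596 0.183 0.037] size [0.041 0.077 0.062] n 425
small centre px [0.437 0.2   0.043] bbox mid [0.449 0.199 0.037] size [0.058 0.049 0.062] n 226
back centre px [ 0.557 -0.212  0.004] bbox mid [ 0.557 -0.209  0.013] size [0.107 0.102 0.021] n 355
holder centre px [ 0.496 -0.053  0.022] bbox mid [ 0.488 -0.054  0.023] size [0.091 0.088 0.033] n 1051
jar centre px [ 0.735 -0.229  0.059] bbox mid [ 0.724 -0.239  0.036] size [0.046 0.045 0.059] n 621
cone centre px [0.709 0.012 0.065] bbox mid [0.698 0.006 0.05 ] size [0.046 0.052 0.087] n 700
pA centre px [0.7   0.139 0.062] bbox mid [0.687 0.134 0.038] size [0.034 0.043 0.062] n 425
pB centre px [0.622 0.237 0.057] bbox mid [0.621 0.243 0.037] size [0.057 0.073 0.062] n 433
side0
big centre px [0.586 0.179 0.057] bbox mid [0.595 0.19  0.036] size [0.039 0.083 0.06 ] n 496
small centre px [0.427 0.207 0.047] bbox mid [0.43  0.199 0.036] size [0.024 0.024 0.06 ] n 315
back centre px [ 0.555 -0.207  0.007] bbox mid [ 0.543 -0.207  0.011] size [0.067 0.037 0.018] n 72
holder centre px [ 0.486 -0.043  0.021] bbox mid [ 0.488 -0.046  0.022] size [0.089 0.08  0.031] n 920
jar centre px [ 0.714 -0.224  0.039] bbox mid [ 0.722 -0.237  0.034] size [0.045 0.046 0.056] n 374
cone centre px [0.683 0.024 0.062] bbox mid [0.691 0.01  0.049] size [0.047 0.045 0.085] n 632
pA centre px [0.678 0.148 0.044] bbox mid [0.686 0.139 0.036] size [0.039 0.038 0.059] n 417
pB centre px [0.602 0.248 0.046] bbox mid [0.609 0.24  0.036] size [0.038 0.036 0.061] n 516
```

View pics/crop.png

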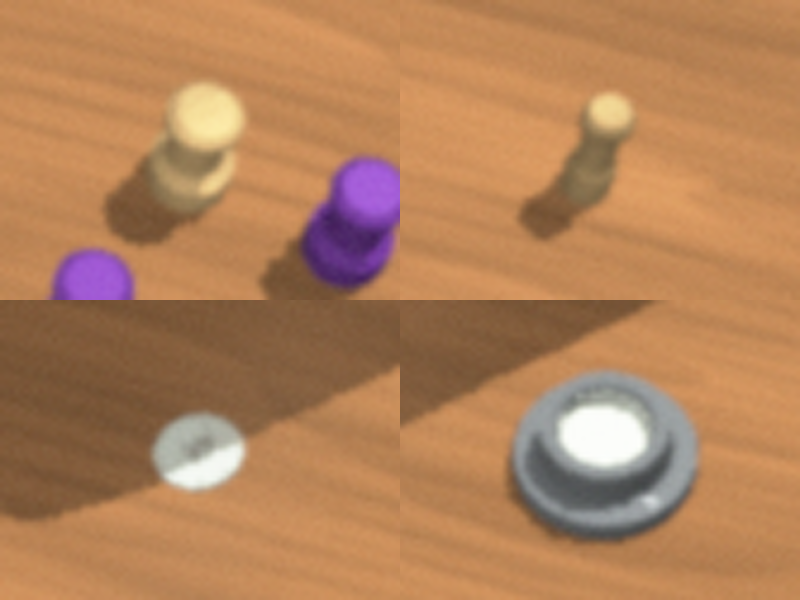

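```bash
cat >> h.py <<'E'
def go(x,y,z):
    T=toolT(get_obs()); d=T[:3,:3].T@(np.array([x,y,z])-T[:3,3])*100; print('tool delta cm',d.round(2),'tcp',T[:3,3].round(4)); return d
E
python3 - <<'E'
from h import *
go(.555,-.209,.14)
E
```

```text
tool delta cm [  8.61 -43.6   27.25] tcp [ 0.2532 -0.6253  0.2258]
```

>>> move_arm([
  [[0.54,-2.73,1.7,0],[0.54,-2.73,1.7,0],[0.54,-2.73,1.7,0],[0.54,-2.73,1.7,0],[0.54,-2.73,1.7,0],[0.54,-2.73,1.7,0],[0.54,-2.73,1.7,0],[0.54,-2.73,1.7,0]],
])

```text
clock: 0.95
tool_pos: [0.4052, -0.4164, 0.183]
orientation: [16.1, 90.0, 128.2]
force: [0.9, 0.1, -0.3]
opening: 0.0878
```

>>> move_arm([
  [[0.54,-2.73,1.7,0],[0.54,-2.73,1.7,0],[0.54,-2.73,1.7,0],[0.54,-2.73,1.7,0],[0.54,-2.73,1.7,0],[0.54,-2.73,1.7,0],[0.54,-2.73,1.7,0],[0,0,0,0]],
])

```text
clock: 1.75
tool_pos: [0.5387, -0.233, 0.1445]
orientation: [43.9, 89.9, 156.2]
force: [-0.8, 1.1, 0.4]
opening: 0.0874
```

Run:
```python
from h import *
go(.555,-.209,.14)
take('wrist','w1')
p,d,P=cloud('w1')
m=(P[...,2]>.0015)&(np.hypot(P[...,0]-.555,P[...,1]+.209)<.035)&(P[...,2]<.03)
Q=P[m]
for lo,hi in((.0015,.006),(.012,.025)):
    q=Q[(Q[:,2]>lo)&(Q[:,2]<hi)]; print(len(q),q.min(0).round(4),q.max(0).round(4),((q.min(0)+q.max(0))/2).round(4),np.median(q,0).round(4))
    if lo>.01:
        print(cv2.minAreaRect((q[:,:2]*1000).astype(np.float32)))
```

```text
tool delta cm [ 0.45 -2.42  1.6 ] tcp [ 0.5387 -0.233   0.1445]
1279 [ 0.5203 -0.2424  0.0015] [ 0.5883 -0.1758  0.0059] [ 0.5543 -0.2091  0.0037] [ 0.5542 -0.2171  0.0034]
155 [ 0.5497 -0.2232  0.0126] [ 0.5642 -0.21    0.0214] [ 0.557  -0.2166  0.017 ] [ 0.5563 -0.2168  0.019 ]
((556.8403930664062, -216.41326904296875), (10.531766891479492, 12.286044120788574), 58.23894500732422)
```

View pics/w1.png

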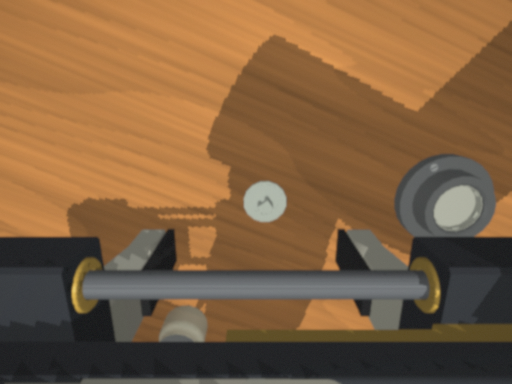

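```bash
cat >> h.py <<'E'
def ray(tag,u,v,z):
    f=np.load(f'pics/{tag}.npz'); K,T=f['K'],f['T']
    r=T[:3,:3]@np.array([(u-K[0,2])/K[0,0],-(v-K[1,2])/K[1,1],-1]); return T[:3,3]+r*(z-T[2,3])/r[2]
E
python3 - <<'E'
from h import *
p=np.load('pics/w1.npz')['p'].astype(int)
sat=p.max(2)-p.min(2); m=((sat<40)&(p.max(2)>110)).astype(np.uint8)
m[:, :225]=0; m[:,305:]=0; m[:160]=0; m[232:]=0
c=max(cv2.findContours(m,0,1)[0],key=cv2.contourArea); e=cv2.fitEllipse(cv2.convexHull(c)); print(e,ray('w1',*e[0],.003))
H=np.array([ray('w1',u,v,.003)[:2] for u,v in cv2.convexHull(c)[:,0]]); print(cv2.minEnclosingCircle((H*1000).astype(np.float32)))
print(get_obs()['joint_pos'])
go(.5565,-.2165,.08)
E
```

```text
((264.68505859375, 200.96633911132812), (41.52272033691406, 43.59954833984375), 88.7281723022461) [ 0.5558939  -0.21659663  0.003     ]
((556.376953125, -216.42608642578125), 21.949546813964844)
[-4.43339274e+00  1.61043727e+01 -1.71044795e+01 -8.91267623e-03
 -5.68620935e+01 -6.33680793e+01]
tool delta cm [ 6.48 -2.4   0.91] tcp [ 0.5378 -0.234   0.1448]
```

>>> move_arm([
  [[2.16,-0.8,0.3,0],[2.16,-0.8,0.3,0],[2.16,-0.8,0.3,-0.1],[0,0,0,-0.13],[0,0,0,-0.13],[0,0,0,-0.13],[0,0,0,-0.13],[0,0,0,0]],
], jaw=4.0)

```text
clock: 2.6
tool_pos: [0.5556, -0.2189, 0.0808]
orientation: [54.4, 90.0, -158.0]
force: [-0.8, -0.0, -0.1]
opening: 0.0401
```

Run:
```python
from h import *
print(get_obs()['orientation']); go(.5563,-.2165,.01)
take('wrist','w2')
p,d,P=cloud('w2')
q=P[(P[...,2]>.013)&(P[...,2]<.026)&(np.hypot(P[...,0]-.5563,P[...,1]+.2165)<.014)]
print(len(q),cv2.minAreaRect((q[:,:2]*1000).astype(np.float32)),q[:,2].max())
print(toolT(get_obs()).round(3))
```

```text
[  54.41019838   89.99167086 -157.95012049]
tool delta cm [ 7.08 -0.24  0.07] tcp [ 0.5556 -0.2189  0.0808]
244 ((556.8360595703125, -216.161865234375), (10.556254386901855, 11.132537841796875), 57.7725830078125) 0.021110574084551442
[[-0.    -0.539 -0.842  0.556]
 [ 0.    -0.842  0.539 -0.219]
 [-1.     0.     0.     0.081]
 [ 0.     0.     0.     1.   ]]
```

View pics/w2.png

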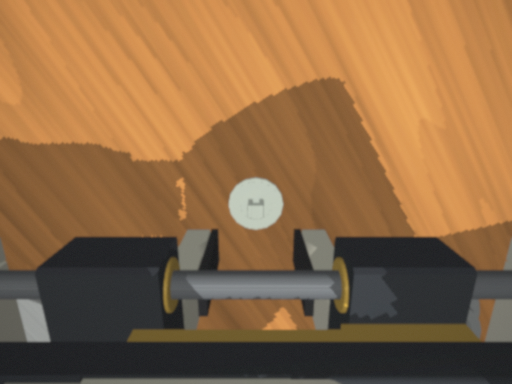

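>>> move_arm([
  [[1.5,-0.1,0.03,0],[1.5,-0.1,0.03,0],[1.5,0,0,0],[1.2,0,0,0],[0.8,0,0,0],[0.5,0,0,0],[0,0,0,0],[0,0,0,0]],
])

```text
clock: 3.45
tool_pos: [0.5569, -0.2163, 0.0111]
orientation: [-164.5, 90.0, -17.0]
force: [-0.3, -0.2, 0.2]
opening: 0.0398
```

Run:
```python
from h import *
print(get_obs()['force']); go(.5565,-.2163,.0095)
```

```text
[-0.28043272 -0.24606636  0.22466373]
tool delta cm [0.16 0.03 0.03] tcp [ 0.5569 -0.2163  0.0111]
```

>>> move_arm([
  [[0.15,0,0,0],[0,0,0,0]],
])

```text
clock: 3.65
tool_pos: [0.5568, -0.2162, 0.0096]
orientation: [-149.1, 90.0, -1.5]
force: [-0.5, 0.1, 0.2]
opening: 0.0402
```

>>> move_arm([
  [[0,0,0,0],[0,0,0,0],[0,0,0,0],[0,0,0,0],[0,0,0,0],[0,0,0,0]],
], jaw=0.5)

```text
clock: 4.25
tool_pos: [0.5566, -0.2162, 0.0093]
orientation: [66.8, 90.0, -145.6]
force: [0.0, -0.6, 0.7]
opening: 0.0114
```

>>> move_arm([
  [[-1.5,0,0,0],[-2,0,0,0],[-2,0,0,0],[-2,0,0,0],[-2,0,0,0],[-0.5,0,0,0],[0,0,0,0]],
])

```text
clock: 4.95
tool_pos: [0.5571, -0.2162, 0.1099]
orientation: [-147.4, 89.9, 0.2]
force: [0.2, 1.4, -0.6]
opening: 0.0114
```

Run:
```python
from h import *
# holder estimate: rim top points from scene & side clouds and w1
for t in('scene0','side0','w1'):
    p,d,P=cloud(t); near=np.hypot(P[...,0]-.488,P[...,1]+.05)<.05
    Q=P[near&(P[...,2]>.02)&(P[...,2]<.06)]
    zs=Q[:,2]; h=np.histogram(zs,bins=np.arange(.02,.06,.002)); print(t,len(Q),h[0])
    zt=np.percentile(zs,97); q=Q[zs>.027]; print(zt,cv2.minEnclosingCircle((q[:,:2]*1000).astype(np.float32)), ((q.min(0)+q.max(0))/2).round(4))
go(.488,-.05,.12)
```

```text
scene0 595 [ 88 103  41  30  29  42  96 121  39   6   0   0   0   0   0   0   0   0
   0]
0.036957506678826045 ((487.69244384765625, -54.527469635009766), 33.27656936645508) [ 0.4878 -0.0537  0.0331]
side0 502 [108  56  36  27  34  58 122  56   5   0   0   0   0   0   0   0   0   0
   0]
0.03528634063894972 ((488.5415344238281, -53.24311065673828), 33.08109664916992) [ 0.4882 -0.0534  0.032 ]
w1 4174 [ 792  731  185  183  227  279  718 1052    7    0    0    0    0    0
    0    0    0    0    0]
0.03528366643753326 ((488.3971252441406, -56.57891082763672), 32.471614837646484) [ 0.4877 -0.0569  0.0317]
tool delta cm [ -1.02 -10.32  14.74] tcp [ 0.5571 -0.2162  0.1099]
```

>>> move_arm([
  [[-0.5,-0.77,2.9,0],[-0.5,-0.77,2.9,0],[-0.5,-0.77,2.9,0],[-0.5,-0.77,2.9,0],[0,-0.77,2.9,0],[0,0,0,0],[0,0,0,0]],
])

```text
clock: 5.65
tool_pos: [0.4544, -0.1056, 0.1288]
orientation: [37.5, 90.0, -174.9]
force: [0.7, -0.5, -0.8]
opening: 0.0114
```

Run:
```python
from h import *
print(get_obs()['force'],get_obs()['opening']);go(.488,-.0545,.1)
take('wrist','w3')
```

```text
[ 0.74980935 -0.52597477 -0.83563175] 0.011368156289254121
tool delta cm [ 2.88 -6.12 -0.1 ] tcp [ 0.4544 -0.1056  0.1288]
```

View pics/w3.png

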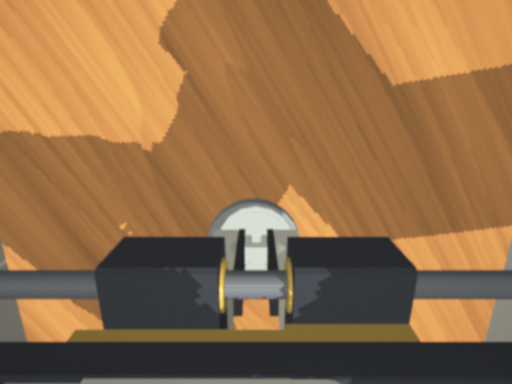

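The picture shows the back held at (254,220), between the fingers. The holder is hidden beneath the gripper because image-up is tool +y, so I'll shift the other way.

>>> move_arm([
  [[0,-2.8,0,0],[0,-2.8,0,0],[0,-2.8,0,0],[0,-2.8,0,0],[0,0,0,0],[0,0,0,0]],
])

```text
clock: 6.3
tool_pos: [0.5152, -0.0116, 0.1282]
orientation: [50.7, 89.9, -161.7]
force: [-1.2, -0.3, 0.3]
opening: 0.0115
```

```bash
cat > fit.py <<'E'
from h import *
import sys
tag=sys.argv[1]; take('wrist',tag); p,d,P=cloud(tag); o=get_obs()
near=np.hypot(P[...,0]-.488,P[...,1]+.0545)<.055
Q=P[near&(P[...,2]>.029)&(P[...,2]<.045)]; zt=np.median(Q[:,2]); print('rim z',zt,np.percentile(Q[:,2],[50,75,90,98]).round(4),len(Q))
# rim plane: outer circle & inner edge of rim points
from scipy.optimize import least_squares
m=(near&(np.abs(P[...,2]-np.percentile(Q[:,2],75))<.003)).astype(np.uint8)
c=max(cv2.findContours(m,0,1)[0],key=cv2.contourArea)
zr=np.percentile(Q[:,2],85)
H=np.array([ray(tag,u,v,zr)[:2] for u,v in c[:,0]])
f=lambda x:np.hypot(H[:,0]-x[0],H[:,1]-x[1])-x[2]
s=least_squares(f,[.488,-.0545,.0315],loss='soft_l1',f_scale=.0007); print('outer',s.x.round(4),np.median(abs(f(s.x))))
# white shell in bore
p=p.astype(int); w=(near&(p.max(2)-p.min(2)<40)&(p.max(2)>130)).astype(np.uint8)
c=max(cv2.findContours(w,0,1)[0],key=cv2.contourArea); e=cv2.fitEllipse(cv2.convexHull(c)); print('white',e,ray(tag,*e[0],zr-.007).round(4))
E
python3 fit.py w4
```

```text
rim z 0.03425935990131293 [0.0343 0.0348 0.0353 0.0358] 2808
outer [ 0.4879 -0.0561  0.0309] 0.0001943028933252787
white ((254.1746826171875, 129.47483825683594), (56.84319305419922, 57.96950149536133), 173.1710968017578) [ 0.4874 -0.0563  0.0281]
```

View pics/w4.png

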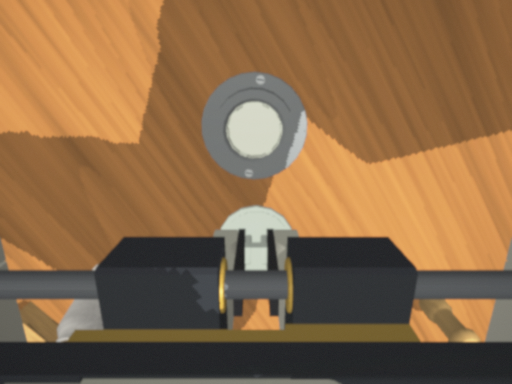

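Run:
```python
from h import *
from scipy.optimize import least_squares
tag='w4'; f=np.load('pics/w4.npz'); p=f['p'].astype(int); T=toolT(get_obs()); z=T[2,3]-.0095+.003
m=(p.max(2)-p.min(2)<45)&(p.max(2)>120); H=[]
for u in range(226,288,2):
    col=np.where(m[195:235,u])[0]
    if len(col): H.append((u,195+col[0]))
print(H[::5])
W=np.array([ray(tag,u,v-.5,z)[:2] for u,v in H])
s=least_squares(lambda x:np.hypot(*(W-x).T)-.0215,T[:2,3],loss='soft_l1',f_scale=.0005)
print('disc centre',s.x.round(4),'resid',np.abs(s.fun).max(),'tcp',T[:3,3].round(4),'tool offset mm',(T[:3,:3].T@np.r_[s.x-T[:2,3],0]*1000).round(2))
```

```text
[(226, np.int64(219)), (236, np.int64(211)), (246, np.int64(207)), (256, np.int64(205)), (266, np.int64(208)), (276, np.int64(212)), (286, np.int64(221))]
disc centre [ 0.5149 -0.0119] resid 0.000521336843018895 tcp [ 0.5147 -0.012   0.1283] tool offset mm [-0.   -0.2  -0.01]
```

>>> move_arm([
  [[0,1.3,-0.03,0],[1,1.3,-0.03,0],[1.3,1.3,-0.03,0],[1.5,1.27,-0.03,0],[1.5,0,0,0],[1,0,0,0],[0,0,0,0],[0,0,0,0]],
])

```text
clock: 7.15
tool_pos: [0.4881, -0.0561, 0.0663]
orientation: [78.4, 90.0, -134.1]
force: [0.5, 0.5, 0.1]
opening: 0.0114
```

Run:
```python
from h import *
print(get_obs()['force']);go(.4878,-.0562,.046); take('wrist','w5')
```

```text
[0.54491811 0.53595078 0.09353633]
tool delta cm [2.03 0.03 0.02] tcp [ 0.4881 -0.0561  0.0663]
```

View pics/w5.png

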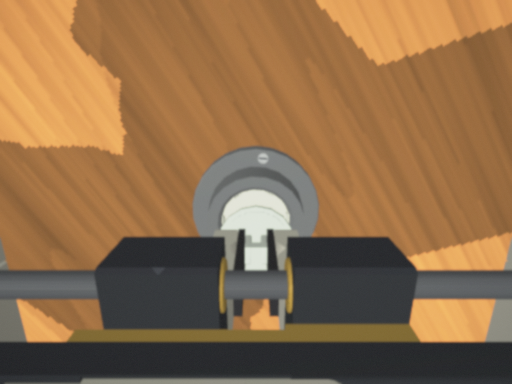

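>>> move_arm([
  [[0.9,0,0,0],[0.7,0.03,0.02,0],[0.3,0,0,0],[0.1,0,0,0],[0.1,0,0,0],[0,0,0,0]],
])

```text
clock: 7.8
tool_pos: [0.488, -0.0558, 0.0452]
orientation: [77.5, 90.0, -135.0]
force: [0.1, -0.2, -0.2]
opening: 0.0114
```

>>> move_arm([
  [[0.1,0,0,0],[0.1,0,0,0],[0,0,0,0]],
])

```text
clock: 8.1
tool_pos: [0.4879, -0.0558, 0.0432]
orientation: [-81.2, 90.0, 66.4]
force: [-0.5, 1.0, -0.3]
opening: 0.0114
```

>>> move_arm([
  [[0.1,0,0,0],[0.1,0,0,0],[0,0,0,0]],
])

```text
clock: 8.4
tool_pos: [0.4878, -0.0559, 0.0411]
orientation: [43.5, 90.0, -168.9]
force: [0.1, -1.3, -0.6]
opening: 0.0117
```

>>> move_arm([
  [[0.1,0,0,0],[0,0,0,0]],
])

```text
clock: 8.6
tool_pos: [0.4878, -0.0558, 0.0401]
orientation: [40.3, 90.0, -172.1]
force: [0.3, 0.1, -0.3]
opening: 0.0114
```

>>> move_arm([
  [[0.1,0,0,0],[0,0,0,0]],
])

```text
clock: 8.8
tool_pos: [0.4878, -0.0558, 0.0391]
orientation: [36.3, 90.0, -176.1]
force: [-0.2, -0.6, -0.3]
opening: 0.0113
```

>>> move_arm([
  [[0.1,0,0,0],[0,0,0,0]],
])

```text
clock: 9.0
tool_pos: [0.4879, -0.0559, 0.0382]
orientation: [156.1, 90.0, -56.3]
force: [-0.1, 0.1, 0.8]
opening: 0.0114
```

Run:
```python
from h import *
for i in range(3): print(get_obs()['force'].round(2),get_obs()['tool_pos'].round(4))
```

```text
[-0.08  0.09  0.78] [ 0.4879 -0.0559  0.0382]
[-0.08  0.09  0.78] [ 0.4879 -0.0559  0.0382]
[-0.08  0.09  0.78] [ 0.4879 -0.0559  0.0382]
```

>>> move_arm([
  [[0.05,0,0,0],[0,0,0,0]],
])

```text
clock: 9.2
tool_pos: [0.488, -0.0558, 0.0378]
orientation: [-151.2, 90.0, -3.6]
force: [0.5, -0.6, 0.2]
opening: 0.0112
```

>>> move_arm([
  [[0.05,0,0,0],[0,0,0,0]],
])

```text
clock: 9.4
tool_pos: [0.4881, -0.0559, 0.0374]
orientation: [-158.5, 90.0, -10.9]
force: [-0.2, -1.4, 1.2]
opening: 0.0112
```

>>> move_arm([
  [[0.05,0,0,0],[0,0,0,0]],
])

```text
clock: 9.6
tool_pos: [0.4881, -0.0558, 0.0369]
orientation: [-150.0, 90.0, -2.4]
force: [-0.2, -0.5, 3.2]
opening: 0.0117
```

>>> move_arm([
  [[-0.1,0,0,0],[0,0,0,0]],
])

```text
clock: 9.8
tool_pos: [0.4878, -0.0558, 0.0377]
orientation: [-2.8, 90.0, 144.7]
force: [0.1, -1.1, 1.4]
opening: 0.0115
```

>>> move_arm([
  [[0,0,0,0],[0,0,0,0],[0,0,0,0],[0,0,0,0]],
], jaw=3.5)

```text
clock: 10.2
tool_pos: [0.4877, -0.0558, 0.0376]
orientation: [37.6, 90.0, -174.9]
force: [0.8, -0.5, 0.8]
opening: 0.0335
```

>>> move_arm([
  [[-1,0,0,0],[-2.5,0,0,0],[-3,0,0,0],[-2,-1,0,0],[0,-3,0,0],[0,-2,0,0],[0,0,0,0],[0,0,0,0]],
])

```text
clock: 11.0
tool_pos: [0.5196, -0.0049, 0.1222]
orientation: [46.3, 89.9, -166.1]
force: [-0.3, -0.5, -0.8]
opening: 0.0351
```

Run:
```python
from h import *
take('wrist','w6'); go(.595,.175,.15)
p,d,P=cloud('w6'); near=np.hypot(P[...,0]-.488,P[...,1]+.056)<.05
Q=P[near]; 
r=np.hypot(Q[:,0]-.488,Q[:,1]+.056)
for n,m in(('shank',(r<.008)),('disc',(r>.011)&(r<.019)),('rim',(r>.026)&(r<.030))):
    print(n,np.percentile(Q[m,2],[5,50,90,98]).round(4))
q=Q[(Q[:,2]>.040)&(Q[:,2]<.06)]; print(cv2.minAreaRect((q[:,:2]*1000).astype(np.float32)))
a=cv2.imread('pics/w6.png'); v,u=[int(x) for x in np.argwhere(near).mean(0)]; print(u,v)
cv2.imwrite('pics/w6c.png',cv2.resize(a[max(v-60,0):v+60,u-80:u+80],(800,600),interpolation=cv2.INTER_CUBIC))
```

```text
tool delta cm [ -2.81 -19.27   3.27] tcp [ 0.5193 -0.0053  0.1221]
shank [0.0312 0.0475 0.0486 0.0491]
disc [0.0309 0.0322 0.0332 0.0338]
rim [0.0337 0.2016 0.2059 0.2105]
((487.932373046875, -55.84669876098633), (10.033285140991211, 11.569531440734863), 57.40704345703125)
251 271
```

View pics/w6c.png

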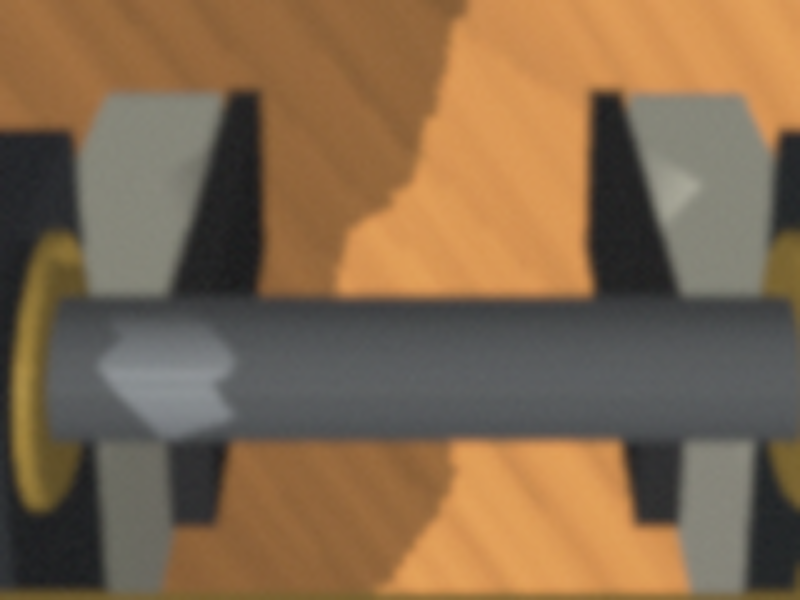

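The close-up shows only the fingers: the black pads are about 37 mm long, with their tips at rows ~95. By depth, the back lies level on the lugs at (0.488, -0.056), underside ≈ 0.029. Next is the pusher.

>>> move_arm([
  [[-1,-2.7,0.47,0],[-1,-2.7,0.47,0],[-1,-2.7,0.47,0],[-1,-2.7,0.47,0],[-1,-2.7,0.47,0],[-1,-2.7,0.47,0],[-0.5,-2.7,0.47,0],[0,0,0,0]],
], jaw=5.6)

```text
clock: 11.85
tool_pos: [0.5947, 0.1739, 0.1878]
orientation: [-143.1, 90.0, 4.6]
force: [-1.0, 0.2, -1.0]
opening: 0.0561
```

Run:
```python
from h import *
take('wrist','w7'); go(.595,.175,.0265)
p,d,P=cloud('w7'); 
near=(np.hypot(P[...,0]-.597,P[...,1]-.175)<.06)&(P[...,2]>.004)&(P[...,2]<.075)
hsv=cv2.cvtColor(p,cv2.COLOR_RGB2HSV)
lab,st=cv2.connectedComponentsWithStats(near.astype(np.uint8))[1:3]
for i in range(1,len(st)):
    if st[i][4]<150: continue
    q=P[lab==i]; col=p[lab==i].mean(0); t=q[q[:,2]>q[:,2].max()-.006]; b=q[q[:,2]<.02]
    print(st[i],col.round(),q[:,2].max().round(4),'top',cv2.minEnclosingCircle((t[:,:2]*1000).astype(np.float32)),'base',cv2.minEnclosingCircle((b[:,:2]*1000).astype(np.float32)) if len(b) else '')
    mm=((lab==i)&(P[...,2]>q[:,2].max()-.006)).astype(np.uint8)
    c=max(cv2.findContours(mm,0,1)[0],key=cv2.contourArea); e=cv2.fitEllipse(cv2.convexHull(c)); print(e,ray('w7',*e[0],.064))
```

```text
tool delta cm [ 1.606e+01 -3.000e-01  1.000e-02] tcp [0.5936 0.1725 0.1871]
[ 231  143   37   47 1404] [170. 138.  89.] 0.0664 top ((593.5021362304688, 161.42979431152344), 16.833454132080078) base ((593.2160034179688, 161.2917938232422), 18.763198852539062)
((249.0666046142578, 171.53599548339844), (35.07283020019531, 36.34400939941406), 84.59249114990234) [0.59281732 0.16071419 0.064     ]
[258 205  33  41 957] [114.  58. 146.] 0.0661 top ((607.2559204101562, 230.701904296875), 15.26986026763916) base ((607.3851928710938, 230.90419006347656), 17.8732967376709)
((274.4356994628906, 235.56277465820312), (16.27564239501953, 31.585498809814453), 69.7217788696289) [0.60649814 0.22738538 0.064     ]
```

View pics/w7.png

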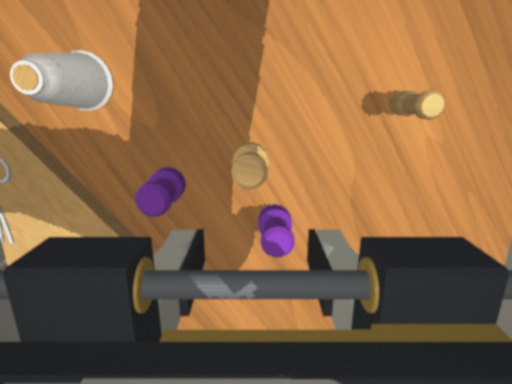

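>>> move_arm([
  [[1,0.5,-0.29,0],[2.5,0.45,-0.29,0],[3,0,0,0],[2.5,0,0,0],[1.2,0,0,0],[0,0,0,0],[0,0,0,0]],
])

```text
clock: 12.6
tool_pos: [0.5937, 0.1603, 0.0863]
orientation: [-166.5, 90.0, -18.9]
force: [-0.4, 0.2, 1.1]
opening: 0.0562
```

Run:
```python
from h import *
take('wrist','w8'); go(.5932,.1612,.0265)
p,d,P=cloud('w8'); 
near=(np.hypot(P[...,0]-.593,P[...,1]-.161)<.03)&(P[...,2]>.057)&(P[...,2]<.072)
q=P[near]; print(len(q),cv2.minEnclosingCircle((q[:,:2]*1000).astype(np.float32)),np.median(q,0))
c=max(cv2.findContours(near.astype(np.uint8),0,1)[0],key=cv2.contourArea);e=cv2.fitEllipse(cv2.convexHull(c)); print(e,ray('w8',*e[0],.064))
```

```text
tool delta cm [6.04 0.02 0.11] tcp [0.5941 0.1608 0.0869]
2139 ((593.4324951171875, 161.69786071777344), 17.19028091430664) [0.59220609 0.15971219 0.06375909]
((256.4278564453125, 227.489013671875), (51.252723693847656, 53.356666564941406), 91.36140441894531) [0.59201885 0.15945388 0.064     ]
```

>>> move_arm([
  [[1,0,0.1,0],[1,0,0,0],[1,0,0,0],[1,0,0,0],[1,0,0,0],[0.9,0,0,0],[0,0,0,0],[0,0,0,0]],
])

```text
clock: 13.45
tool_pos: [0.5926, 0.1613, 0.0265]
orientation: [76.1, 90.0, -136.3]
force: [-0.0, 0.5, -0.1]
opening: 0.0562
```

>>> move_arm([
  [[0,0,0,0],[0,0,0,0],[0,0,0,0],[0,0,0,0],[0,0,0,0],[0,0,0,0]],
], jaw=1.5)

```text
clock: 14.05
tool_pos: [0.5929, 0.1615, 0.0271]
orientation: [-125.3, 90.0, 22.2]
force: [-0.2, -0.5, 1.8]
opening: 0.0329
```

Run:
```python
from h import *
o=get_obs(); print(o['opening'],o['force'],o['moment']); go(.5932,.1612,.1)
```

```text
0.0328852507045686 [-0.18823681 -0.49357524  1.77958649] [ 0.02223337  0.00856707 -0.00949846]
tool delta cm [-7.29  0.   -0.04] tcp [0.5929 0.1615 0.0271]
```

>>> move_arm([
  [[0,0,0,0],[0,0,0,0],[0,0,0,0],[0,0,0,0]],
])

```text
clock: 14.45
tool_pos: [0.5929, 0.1615, 0.0271]
orientation: [-131.1, 90.0, 16.5]
force: [-0.2, -0.5, 5.6]
opening: 0.033
```

>>> move_arm([
  [[-0.3,0,0,0],[-0.7,0,0,0],[-1.5,0,0,0],[-2,0,0,0],[-2.5,0,0,0],[-2,0,0,0],[0,0,0,0],[0,0,0,0]],
])

```text
clock: 15.25
tool_pos: [0.5923, 0.1614, 0.1168]
orientation: [-57.1, 90.0, 90.5]
force: [-0.4, -0.3, -2.7]
opening: 0.0332
```

Run:
```python
from h import *
o=get_obs(); print(o['opening'],o['force'],o['moment'],o['tool_pos'])
ps,ds=take('scene','s1'); take('side','d1')
p,d,P=cloud('s1'); x,y,_=o['tool_pos']
a=cv2.imread('pics/s1.png'); b=cv2.imread('pics/d1.png'); out=[]
for im,n in((a,'scene'),(b,'side')):
    f=np.load('pics/s1.npz' if n=='scene' else 'pics/d1.npz'); q=np.linalg.inv(f['T'])@np.r_[o['tool_pos'],1]; u=int(f['K'][0,0]*q[0]/-q[2]+f['K'][0,2]); v=int(f['K'][1,1]*q[1]/q[2]+f['K'][1,2]); print(u,v)
    out.append(cv2.resize(im[max(v-50,0):v+50,u-33:u+33],(396,600),interpolation=cv2.INTER_CUBIC))
cv2.imwrite('pics/grip.png',np.hstack(out))
```

```text
0.03322190558232839 [-0.38263924 -0.33918764 -2.70770171] [ 0.00538842  0.04638602 -0.00297212] [0.59228302 0.16140423 0.11684571]
337 204
236 214
```

View pics/grip.png

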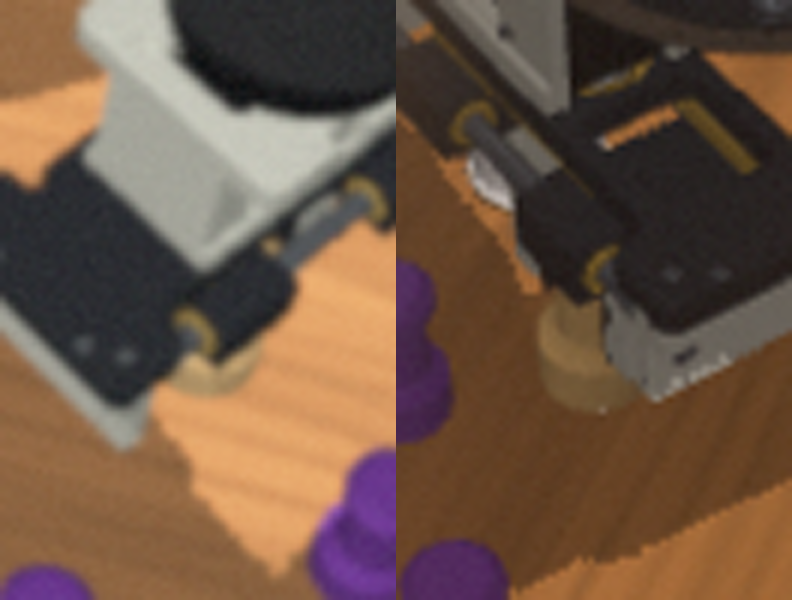

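Run:
```python
from h import *
from scipy.optimize import least_squares
o=get_obs(); t=o['tool_pos']; R=toolT(o)[:3,:3]
for tag in('s1','d1'):
    p,d,P=cloud(tag); hs=p.astype(int)
    Q=P[(np.hypot(P[...,0]-t[0],P[...,1]-t[1])<.03)&(P[...,2]>t[2]-.04)&(P[...,2]<t[2]-.0075)]
    s=least_squares(lambda x:np.hypot(*(Q[:,:2]-x).T)-.019,t[:2],loss='soft_l1',f_scale=.001)
    print(tag,len(Q),'low z rel',(np.percentile(Q[:,2],[1,5])-t[2]).round(4),'centre',s.x.round(4),'tool off mm',(R.T@np.r_[s.x-t[:2],0]*1000).round(1),np.median(abs(s.fun)))
go(.4879,-.0557,.1)
```

```text
s1 61 low z rel [-0.0239 -0.023 ] centre [0.5917 0.1629] tool off mm [-0.  -1.6  1. ] 0.0005035631702270879
d1 111 low z rel [-0.0267 -0.0258] centre [0.593  0.1632] tool off mm [-0.  -2.5  0.1] 0.0004855417230848619
tool delta cm [ 1.6  23.86 -2.87] tcp [0.5917 0.161  0.1157]
```

>>> move_arm([
  [[0,1.86,-0.24,0],[0,3.3,-0.4,0],[0,3.5,-0.4,0],[0,3.5,-0.4,0],[0,3.5,-0.4,0],[0,3.5,-0.4,0],[0,3,-0.4,0],[0,1.7,-0.23,0]],
])

```text
clock: 16.15
tool_pos: [0.4866, -0.0575, 0.116]
orientation: [41.0, 89.9, -171.5]
force: [-1.1, 0.1, -1.2]
opening: 0.0332
```

>>> move_arm([
  [[1,0,0,0],[1,0,0,0],[0.5,0,0,0],[0,0,0,0],[0,0,0,0]],
])

```text
clock: 16.65
tool_pos: [0.4891, -0.0549, 0.0914]
orientation: [56.2, 89.9, -156.1]
force: [-0.3, 0.7, -0.5]
opening: 0.033
```

Run:
```python
from h import *
from scipy.optimize import least_squares
o=get_obs(); print(o['force'],o['opening']); go(.4879,-.0557,.0753); t=o['tool_pos']; R=toolT(o)[:3,:3]
for n,tag in(('scene','s2'),('side','d2')):
    take(n,tag); p,d,P=cloud(tag)
    A=(np.hypot(P[...,0]-t[0],P[...,1]-t[1]-.001)<.024)&(P[...,2]>t[2]-.03)&(P[...,2]<t[2]-.0075)
    Q=P[A]; 
    s=least_squares(lambda x:np.hypot(*(Q[:,:2]-x).T)-.019,t[:2],loss='soft_l1',f_scale=.001)
    B=(np.hypot(P[...,0]-.488,P[...,1]+.055)<.036)&(P[...,2]>.013)&(P[...,2]<.034); W=P[B]
    h=least_squares(lambda x:np.hypot(*(W[:,:2]-x).T)-.0315,t[:2],loss='soft_l1',f_scale=.001)
    print(tag,len(Q),'low',(np.percentile(Q[:,2],2)-t[2]).round(4),'nose',s.x.round(4),'holder',len(W),h.x.round(4),'tool off mm nose-holder',(R.T@np.r_[s.x-h.x,0]*1000).round(1))
```

```text
[-0.25731704  0.74024211 -0.46666058] 0.03304743858194353
tool delta cm [1.61 0.13 0.06] tcp [ 0.4891 -0.0549  0.0914]
s2 90 low -0.0246 nose [ 0.4884 -0.0535] holder 401 [ 0.4869 -0.0546] tool off mm nose-holder [-0.  -1.7 -0.7]
d2 117 low -0.0267 nose [ 0.4901 -0.0525] holder 464 [ 0.4885 -0.0537] tool off mm nose-holder [-0.  -1.8 -0.8]
```

>>> move_arm([
  [[0.6,0.15,0.07,0],[0.8,0,0,0],[0.6,0,0,0],[0.4,0,0,0],[0.3,0,0,0],[0.2,0,0,0],[0,0,0,0]],
])

```text
clock: 17.45
tool_pos: [0.4874, -0.0564, 0.0625]
orientation: [49.1, 90.0, -163.3]
force: [-0.3, 0.1, -0.6]
opening: 0.0327
```

>>> move_arm([
  [[0.1,0,0,0],[0.1,0,0,0],[0,0,0,0]],
])

```text
clock: 17.75
tool_pos: [0.4875, -0.0563, 0.0608]
orientation: [-107.7, 90.0, 39.8]
force: [-0.1, -0.0, -1.0]
opening: 0.0328
```

>>> move_arm([
  [[0.1,0,0,0],[0,0,0,0]],
])

```text
clock: 17.95
tool_pos: [0.4874, -0.0563, 0.0597]
orientation: [9.3, 90.0, 156.9]
force: [0.2, 0.5, -1.7]
opening: 0.0327
```

>>> move_arm([
  [[0.1,0,0,0],[0,0,0,0]],
])

```text
clock: 18.15
tool_pos: [0.4876, -0.0563, 0.0587]
orientation: [-155.6, 90.0, -8.0]
force: [0.1, 0.1, -1.0]
opening: 0.033
```

>>> move_arm([
  [[0.05,0,0,0],[0,0,0,0]],
])

```text
clock: 18.35
tool_pos: [0.4876, -0.0563, 0.0583]
orientation: [-164.3, 90.0, -16.8]
force: [0.2, -0.5, -0.9]
opening: 0.0331
```

>>> move_arm([
  [[0.05,0,0,0],[0,0,0,0]],
])

```text
clock: 18.55
tool_pos: [0.4877, -0.0563, 0.0579]
orientation: [-150.8, 90.0, -3.2]
force: [0.1, -0.2, 0.6]
opening: 0.033
```

>>> move_arm([
  [[0.05,0,0,0],[0,0,0,0]],
])

```text
clock: 18.75
tool_pos: [0.4878, -0.0563, 0.0575]
orientation: [-149.2, 90.0, -1.6]
force: [0.2, -0.8, 1.1]
opening: 0.0331
```

>>> move_arm([
  [[0.05,0,0,0],[0,0,0,0]],
])

```text
clock: 18.95
tool_pos: [0.488, -0.0563, 0.0572]
orientation: [-149.7, 89.9, -2.2]
force: [0.5, -1.6, 4.3]
opening: 0.0329
```

>>> move_arm([
  [[0.03,0,0,0],[0,0,0,0]],
])

```text
clock: 19.15
tool_pos: [0.4881, -0.0563, 0.0571]
orientation: [-149.0, 89.9, -1.4]
force: [-1.1, -0.9, 8.1]
opening: 0.0328
```

>>> move_arm([
  [[0.03,0,0,0],[0,0,0,0]],
])

```text
clock: 19.35
tool_pos: [0.4882, -0.0562, 0.0568]
orientation: [-144.2, 89.9, 3.4]
force: [0.3, -0.6, 5.7]
opening: 0.0327
```

>>> move_arm([
  [[0.03,0,0,0],[0,0,0,0]],
])

```text
clock: 19.55
tool_pos: [0.4881, -0.0561, 0.0563]
orientation: [-138.6, 89.9, 9.0]
force: [0.5, 0.1, 4.7]
opening: 0.0329
```

>>> move_arm([
  [[0.03,0,0,0],[0,0,0,0]],
])

```text
clock: 19.75
tool_pos: [0.4869, -0.0563, 0.0551]
orientation: [32.1, 89.9, 179.6]
force: [0.3, 0.2, -0.5]
opening: 0.0329
```

>>> move_arm([
  [[0.05,0,0,0],[0.05,0,0,0],[0,0,0,0]],
])

```text
clock: 20.05
tool_pos: [0.487, -0.0564, 0.0542]
orientation: [39.1, 89.9, -173.4]
force: [-0.8, 0.1, -1.2]
opening: 0.0328
```

>>> move_arm([
  [[0.04,0,0,0],[0.03,0,0,0],[0,0,0,0]],
])

```text
clock: 20.35
tool_pos: [0.4873, -0.0563, 0.0537]
orientation: [41.2, 90.0, -171.2]
force: [0.2, 0.7, -1.1]
opening: 0.0326
```

>>> move_arm([
  [[0.03,0,0,0],[0,0,0,0]],
])

```text
clock: 20.55
tool_pos: [0.4875, -0.0563, 0.0535]
orientation: [12.6, 90.0, 160.1]
force: [0.1, -0.2, -1.9]
opening: 0.0326
```

>>> move_arm([
  [[0.03,0,0,0],[0,0,0,0]],
])

```text
clock: 20.75
tool_pos: [0.4875, -0.0563, 0.0532]
orientation: [-8.4, 90.0, 139.2]
force: [-0.6, 0.4, -1.1]
opening: 0.0327
```

>>> move_arm([
  [[0.03,0,0,0],[0,0,0,0]],
])

```text
clock: 20.95
tool_pos: [0.4874, -0.0563, 0.0529]
orientation: [28.4, 90.0, 176.0]
force: [0.9, -0.2, -0.6]
opening: 0.0327
```

>>> move_arm([
  [[0.03,0,0,0],[0,0,0,0]],
])

```text
clock: 21.15
tool_pos: [0.4875, -0.0563, 0.0526]
orientation: [42.8, 90.0, -169.7]
force: [-0.7, 0.6, -1.5]
opening: 0.033
```

>>> move_arm([
  [[0.03,0,0,0],[0,0,0,0]],
])

```text
clock: 21.35
tool_pos: [0.4875, -0.0563, 0.0523]
orientation: [42.0, 90.0, -170.4]
force: [-0.4, -0.0, -1.6]
opening: 0.0327
```

>>> move_arm([
  [[0.03,0,0,0],[0,0,0,0]],
])

```text
clock: 21.55
tool_pos: [0.4875, -0.0563, 0.052]
orientation: [42.3, 90.0, -170.2]
force: [-0.3, -0.3, -1.8]
opening: 0.0329
```

>>> move_arm([
  [[0.03,0,0,0],[0,0,0,0]],
])

```text
clock: 21.75
tool_pos: [0.4875, -0.0563, 0.0518]
orientation: [-155.3, 90.0, -7.7]
force: [-0.4, -0.2, -0.7]
opening: 0.0326
```

>>> move_arm([
  [[0.03,0,0,0],[0,0,0,0]],
])

```text
clock: 21.95
tool_pos: [0.4877, -0.0563, 0.0517]
orientation: [-151.4, 90.0, -3.8]
force: [0.0, -0.1, 2.5]
opening: 0.033
```

>>> move_arm([
  [[0.03,0,0,0],[0,0,0,0]],
])

```text
clock: 22.15
tool_pos: [0.4878, -0.0563, 0.0516]
orientation: [-151.7, 90.0, -4.1]
force: [-1.5, 0.6, 5.1]
opening: 0.0332
```

>>> move_arm([
  [[0.03,0,0,0],[0,0,0,0]],
])

```text
clock: 22.35
tool_pos: [0.4879, -0.0563, 0.0515]
orientation: [-153.2, 90.0, -5.6]
force: [-1.9, -0.2, 8.2]
opening: 0.0327
```

>>> move_arm([
  [[0.02,0,0,0],[0,0,0,0],[0,0,0,0]],
])

```text
clock: 22.65
tool_pos: [0.488, -0.0563, 0.0515]
orientation: [-151.8, 89.9, -4.2]
force: [-3.4, -0.5, 9.7]
opening: 0.0328
```

>>> move_arm([
  [[0.03,0,0,0],[0,0,0,0]],
])

```text
clock: 22.85
tool_pos: [0.4881, -0.0563, 0.0515]
orientation: [-156.1, 89.9, -8.4]
force: [-3.5, 0.7, 13.4]
opening: 0.0326
```

>>> move_arm([
  [[0.01,0,0,0],[0,0,0,0]],
])

```text
clock: 23.05
tool_pos: [0.4881, -0.0563, 0.0514]
orientation: [-154.6, 89.9, -7.0]
force: [-3.7, 0.5, 14.2]
opening: 0.0327
```

>>> move_arm([
  [[0,0,0,0],[0,0,0,0],[0,0,0,0],[0,0,0,0],[0,0,0,0],[0,0,0,0]],
])

```text
clock: 23.65
tool_pos: [0.4881, -0.0564, 0.0514]
orientation: [-154.0, 89.9, -6.4]
force: [-3.1, 0.5, 13.8]
opening: 0.0329
```

>>> move_arm([
  [[-0.05,0,0,0],[-0.05,0,0,0],[-0.1,0,0,0],[-0.2,0,0,0],[-0.4,0,0,0],[-0.8,0,0,0],[-1.5,0,0,0],[-2,0,0,0]],
])

```text
clock: 24.45
tool_pos: [0.4869, -0.0564, 0.1016]
orientation: [45.0, 89.9, -167.5]
force: [0.2, 0.1, -0.8]
opening: 0.033
```

>>> move_arm([
  [[-1.5,0,0,0],[0,0,0,0]],
])

```text
clock: 24.65
tool_pos: [0.489, -0.056, 0.1187]
orientation: [-137.3, 89.7, 10.3]
force: [-0.2, -0.3, -1.5]
opening: 0.0329
```

Run:
```python
from h import *
o=get_obs(); t=o['tool_pos']; print(o['force'],o['opening'])
for n,tag in(('scene','s3'),('side','d3')):
    take(n,tag); p,d,P=cloud(tag)
    Q=P[(np.hypot(P[...,0]-t[0],P[...,1]-t[1]-.001)<.026)&(P[...,2]>.058)&(P[...,2]<t[2]-.0075)]
    print(tag,len(Q),'nose low rel',(np.percentile(Q[:,2],[1,5])-t[2]).round(4))
go(.5932,.1612,.115)
```

```text
[-0.20383661 -0.25750096 -1.47779955] 0.032890748649170846
s3 87 nose low rel [-0.0272 -0.0243]
d3 144 nose low rel [-0.03   -0.0272]
tool delta cm [  0.16 -24.02   2.74] tcp [ 0.4875 -0.0562  0.1165]
```

>>> move_arm([
  [[0,-2,0.23,0],[0,-3,0.34,0],[0,-3,0.34,0],[0,-1,0.1,0],[0,0,0,0],[0,0,0,0]],
])

```text
clock: 25.35
tool_pos: [0.5263, 0.0247, 0.1154]
orientation: [48.6, 89.9, -163.8]
force: [-0.2, 0.2, -1.5]
opening: 0.0329
```

Run:
```python
from h import *
take('wrist','w9'); go(.5932,.1612,.115)
p,d,P=cloud('w9'); near=np.hypot(P[...,0]-.488,P[...,1]+.056)<.034
Q=P[near]; r=np.hypot(Q[:,0]-.488,Q[:,1]+.056)
for n,m in(('shank',(r<.004)),('disc',(r>.011)&(r<.019)),('rim',(r>.026)&(r<.030))):
    print(n,m.sum(),np.percentile(Q[m,2],[5,50,90,98]).round(4))
q=Q[(Q[:,2]>.037)&(r<.012)]; print(cv2.minAreaRect((q[:,:2]*1000).astype(np.float32)))
D=Q[(r>.011)&(r<.019)]; A=np.c_[D[:,:2]-[.488,-.056],np.ones(len(D))]; print('slope',np.linalg.lstsq(A,D[:,2],rcond=None)[0].round(3))
a=cv2.imread('pics/w9.png'); cv2.imwrite('pics/w9v.png',a)
```

```text
tool delta cm [  0.04 -15.13   1.69] tcp [0.5263 0.0244 0.1156]
shank 111 [0.04   0.0409 0.0418 0.0424]
disc 2260 [0.0243 0.0259 0.2739 0.2739]
rim 1477 [0.0334 0.0345 0.0354 0.036 ]
((488.0127258300781, -55.896812438964844), (9.23104190826416, 11.242045402526855), 57.38539505004883)
slope [-2.408  6.026  0.083]
```

View pics/w9v.png

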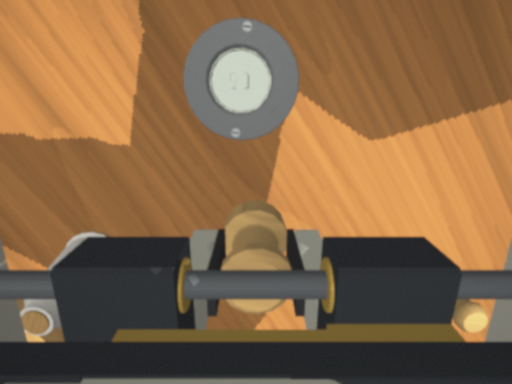

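Seen at (240,80): the back is centred in the holder and sits about 6.5 mm lower than on the lugs. The pusher is held at (255,250). Next I stand it back at its old place.

>>> move_arm([
  [[0,-2,0.23,0],[0,-3,0.34,0],[0,-3,0.34,0],[0,-3,0.34,0],[0,-2.6,0.28,0],[0,-1.5,0.17,0],[0,0,0,0],[0,0,0,0]],
])

```text
clock: 26.2
tool_pos: [0.5934, 0.1612, 0.1159]
orientation: [55.2, 89.9, -157.2]
force: [-0.7, -0.1, -0.9]
opening: 0.0329
```

>>> move_arm([
  [[1.5,0,0,0],[2,0,0,0],[2,0,0,0],[1.4,0,0,0],[0.8,0,0,0],[0.5,0,0,0],[0,0,0,0],[0,0,0,0]],
])

```text
clock: 27.0
tool_pos: [0.5943, 0.1618, 0.0349]
orientation: [-126.1, 89.9, 21.4]
force: [0.1, 0.6, -0.7]
opening: 0.0332
```

>>> move_arm([
  [[0.1,0,0,0],[0.1,0,0,0],[0.1,0,0,0],[0,0,0,0]],
])

```text
clock: 27.4
tool_pos: [0.5938, 0.1617, 0.0313]
orientation: [-24.3, 90.0, 123.2]
force: [-0.2, -0.0, -0.9]
opening: 0.0332
```

>>> move_arm([
  [[0.1,0,0,0],[0.1,0,0,0],[0.1,0,0,0],[0,0,0,0]],
])

```text
clock: 27.8
tool_pos: [0.5937, 0.1616, 0.028]
orientation: [62.2, 90.0, -150.3]
force: [-0.2, 0.0, -1.6]
opening: 0.0331
```

>>> move_arm([
  [[0.05,0,0,0],[0,0,0,0]],
])

```text
clock: 28.0
tool_pos: [0.5938, 0.1616, 0.0277]
orientation: [78.0, 90.0, -134.5]
force: [-0.3, -0.3, -1.7]
opening: 0.0329
```

>>> move_arm([
  [[0.05,0,0,0],[0,0,0,0]],
])

```text
clock: 28.2
tool_pos: [0.5939, 0.1617, 0.0272]
orientation: [-119.4, 90.0, 28.1]
force: [-0.4, -0.2, -1.8]
opening: 0.0326
```

>>> move_arm([
  [[0.04,0,0,0],[0,0,0,0]],
])

```text
clock: 28.4
tool_pos: [0.5941, 0.1617, 0.0272]
orientation: [-128.4, 90.0, 19.1]
force: [0.4, 0.0, 1.2]
opening: 0.0328
```

>>> move_arm([
  [[0.04,0,0,0],[0,0,0,0]],
])

```text
clock: 28.6
tool_pos: [0.5942, 0.1618, 0.0271]
orientation: [-129.1, 90.0, 18.5]
force: [-1.0, -0.6, 4.0]
opening: 0.0332
```

On the table. Release and rise.

>>> move_arm([
  [[-0.03,0,0,0],[0,0,0,0],[0,0,0,0],[0,0,0,0],[0,0,0,0],[0,0,0,0]],
], jaw=5.6)

```text
clock: 29.2
tool_pos: [0.5938, 0.1616, 0.0267]
orientation: [54.0, 90.0, -158.4]
force: [0.2, -0.2, 0.3]
opening: 0.0563
```

>>> move_arm([
  [[-0.5,0,0,0],[-1.5,0,0,0],[-3,0,0,0],[-4,0,0,0],[-4,0,0,0],[-3,0,0,0],[0,0,0,0],[0,0,0,0]],
])

```text
clock: 30.0
tool_pos: [0.594, 0.1618, 0.1878]
orientation: [-107.1, 89.9, 40.5]
force: [-0.5, -1.0, -0.6]
opening: 0.0562
```

Run:
```python
from h import *
o=get_obs(); print(o['force'],o['opening'],o['tool_pos'])
take('wrist','w10'); p,d,P=cloud('w10')
near=(np.hypot(P[...,0]-.594,P[...,1]-.162)<.03)&(P[...,2]>.004)&(P[...,2]<.075)
q=P[near]; f=lambda a:cv2.minEnclosingCircle((a[:,:2]*1000).astype(np.float32))
print('top z',np.percentile(q[:,2],98),'top',f(q[q[:,2]>.058]),'base',f(q[q[:,2]<.02]))
for n,t0,t in(('scene','scene0','s9'),('side','side0','d9')):
    take(n,t)
    for nm,(x,y) in dict(small=(.43,.2),jar=(.724,-.237),cone=(.695,.008),holder=(.488,-.054)).items():
        r=[]
        for k in(t0,t):
            P=cloud(k)[2]; Q=P[(np.hypot(P[...,0]-x,P[...,1]-y)<.04)&(P[...,2]>.012)&(P[...,2]<.1)]; r.append(np.r_[np.median(Q,0),Q[:,2].max(),len(Q)].round(3))
        print(n,nm,r)
```

```text
[-0.53633001 -1.04396416 -0.55933229] 0.05615924909714363 [0.59396697 0.16184949 0.18784619]
top z 0.06544320031038472 top ((594.70751953125, 161.97833251953125), 17.13486671447754) base ((594.2716064453125, 161.66098022460938), 18.845144271850586)
scene small [array([4.36e-01, 1.97e-01, 4.80e-02, 6.80e-02, 2.05e+02]), array([0.432, 0.208, 0.018, 0.018, 1.   ])]
scene jar [array([ 7.29e-01, -2.34e-01,  5.80e-02,  6.50e-02,  5.94e+02]), array([ 7.29e-01, -2.34e-01,  5.80e-02,  6.50e-02,  5.92e+02])]
scene cone [array([7.05e-01, 9.00e-03, 6.20e-02, 9.30e-02, 6.54e+02]), array([7.05e-01, 9.00e-03, 6.20e-02, 9.20e-02, 6.51e+02])]
scene holder [array([ 4.93e-01, -5.30e-02,  2.40e-02,  3.90e-02,  8.11e+02]), array([ 4.94e-01, -5.20e-02,  2.70e-02,  4.30e-02,  8.13e+02])]
side small [array([4.29e-01, 2.05e-01, 5.30e-02, 6.60e-02, 2.93e+02]), array([4.29e-01, 2.05e-01, 5.40e-02, 6.70e-02, 2.96e+02])]
side jar [array([ 7.18e-01, -2.25e-01,  4.40e-02,  6.20e-02,  3.44e+02]), array([ 7.12e-01, -2.28e-01,  4.90e-02,  6.10e-02,  2.36e+02])]
side cone [array([6.86e-01, 2.00e-02, 5.20e-02, 9.10e-02, 5.93e+02]), array([6.87e-01, 2.60e-02, 3.00e-02, 5.40e-02, 2.50e+02])]
side holder [array([ 4.87e-01, -4.70e-02,  2.40e-02,  3.70e-02,  6.71e+02]), array([ 4.86e-01, -4.60e-02,  2.60e-02,  4.20e-02,  6.78e+02])]
```

```bash
python3 -c "
from h import *
print(close_job())"
```

```text
the job is handed in; nothing more can be done
None
```

The button back is home in the holder, the large pusher is standing clear, and I handed the job in at about 30 s of the 72 s allowed. `close_job()` reports no verdict, so this rests on my own readings.

- **Placing the back:** I let it down onto the shell's lugs and released it there. Depth put it level, about 5.5 mm below the rim.
- **Pressing it home:** With the large pusher, the force rose to about 9 N, then dropped as the back passed the lugs. It met the floor about 6 mm lower. I held about 15 N for more than 0.6 s; wrist force during the hold was 13.8–14.2 N, plus about 1 N for the pusher's weight.
- **Standing the pusher:** I stood it back at its original spot, about 240 mm from the holder.

**Last checks**
- **Back:** it sits about 6.5 mm lower than when it lay on the lugs, and its shank is at (0.488, -0.056), on the bore's axis. My numeric flatness fit failed because bad depth pixels spoiled it, so flatness rests on the picture, where the back looks centred and level.
- **Pusher:** it stands upright, with its knob and nose centres within 0.6 mm of each other.
- **Bystanders:** they are unmoved wherever the view was clear. The arm blocked the scene view of the small pusher, and partly the side views of the cone and jar. The other camera shows each of them in place.

The gripper closed to 33 mm rather than the 25 mm of the waist, so the pads were holding the pusher by its knob. It held without measurable slip during the press.

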